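# Hang the fork-butt mallet in its keyed ring holder

### The job

Take the mallet out of the open printed holder and hang it, handle first, down through the ring of the bolted metal stand until its head rests flat on the ring. A cross pin hidden inside the stand stops the handle short, so turn the mallet by feel until the forked butt drops over the pin; leave it hanging there by itself. Do not shift the bottles, tube, dish or card box round about.

Things in the scene. Friction and masses are not known exactly. Their poses are not given: they have to be found in the camera images.
- mallet: Small mallet, 144 mm tall, 0.28 to 0.52 kg, standing butt down. Origin: centre of the butt's lower end; z up the handle. Round handle of 28 mm diameter, wood with a steel ferrule, from z = 22 mm up. Below it the butt is a fork of two steel jaws, 22 mm long, each 6.6 mm thick and 21 mm wide, with one straight slot of 8.2 mm between them, running along the mallet's x axis.
- mallet_head (a point): Centre of the mallet's head, 127 mm above the butt's end, axes as the mallet's. The head reaches 17 mm up and down from here: a steel block 40 mm (x) by 34 mm (y) with flat cheeks facing +y and -y, and on each end a round black rubber face of 34 mm diameter, out to x = +43 and -43 mm. Its underside is wider than the ring's hole.
- tube_holder: Orange printed open-fronted box, 62 x 57 x 66 mm tall, fixed to the table, in which the mallet stands at the start. Origin: centre of its underside; z up. Top hole 32 mm (x) by 30 mm (y); its floor is 4 mm above the table.
- stand: Bare aluminium stand fixed to the table: base plate 96 x 96 x 8 mm with four bolts, on it an upright ribbed tube with a steel ring of 54 mm outer diameter on top, 122 mm above the table. Origin: centre of the underside; z up. The straight bore, 31.6 mm wide, is open down to the base plate but for a fixed level cross pin, 6 mm thick, through its axis, centre 27 mm above the table.
- mouth (a point): Centre of the ring's top face, on the bore's axis; z up. The pin's direction is not reported and unrelated to the stand's axes. Lying across it, the mallet stops with its head 18 mm above the ring. With the fork's slot over the pin (within about 8 degrees; once in every half turn) it drops by its own weight until the head rests on the ring, butt 12 mm above the table.
- wash_bottle: Bystander, loose: white wash bottle with bent spout, 65 x 96 x 182 mm. Origin: centre of its underside.
- petri: Bystander, loose: flat clear lidded dish, 64 mm diameter, 16 mm high. Origin: centre of its underside.
- dropper: Bystander, loose: amber dropper bottle, 31 mm diameter, 91 mm high. Origin: centre of its underside.
- card_box: Bystander, loose: white card box, 100 x 72 x 28 mm. Origin: centre of its underside.
- tube_50: Bystander, loose: capped tube of 38 mm diameter standing on end, 110 mm high. Origin: centre of its underside.
Things that resemble listed ones, but are neither listed nor needed, are in the scene too. Leave any green look-alike of the mallet alone.

How it is judged (in metres and radians):
On the way:
1. the mallet has been lifted out of the printed holder (height (world z) of mallet above 0.075 m), for 0.1 s.
At the end, for the whole second after the job is handed in: The mallet hangs handle down in the stand's bore (butt within 5 mm of its axis), head on the ring (butt less than 16 mm above the table, 12 mm when fully home), upright within 0.06 rad, at rest (horizontal distance between mallet and mouth below 0.005 m and z of mallet in the frame of stand below 0.016 m and angle between mallet's own z axis and vertical below 0.06 rad and linear speed of mallet below 0.02 m/s); the robot touches nothing.
It fails at once if a bystander was shifted by more than 25 mm (distance of any of wash_bottle, petri, dropper, card_box, tube_50 from where it was at the start of the episode above 0.025 m).
It also fails if it takes over 58 s, if anything falls off the work surface, if the arm or the gripper's body presses on something with over 40 N, if the wrist force passes 120 N, or if a joint passes its speed limit or range.

### The arm

A 6-joint arm with a two-finger parallel gripper is mounted at the origin on the work surface; the furniture and walls round the work are solid. World frame = base frame: x ahead of the robot, y to its left, z up, the work surface at z = 0. Lengths are in m, angles in degrees, forces in N, time in s.
With the tool pointing down it reaches from about 0.35 to 0.875 m from the base axis. Payload 4.2 kg.
Tool frame: the origin (TCP) lies midway between the tips of the shut fingers; the grasp point (between the pads) lies 19 mm behind it; z points along the fingers, y is the direction in which the jaws open and shut (so a half turn about z gives the same grasp; the last joint's range is limited). The gripper opens to 87 mm and grips with 3 to 60 N. Pads are 19 mm wide; open, the fingers measure 117 mm over their backs; the gripper's body (75 mm by 190 mm) begins 51 mm behind the grasp point.
Start: joints at [82.598, 22.042, 0.453, 0, -68.411, -14.817], TCP at [0.236, 0.579, 0.223] pointing down, gripper open.
Joint ranges: [-179.83, 179.83], [-69.29, 118.12], [-61.27, 80.66], [-181.25, 117.63], [-171.15, -9.14], [-177.46, 177.46]. Speed limits (degrees/s): [159.86, 159.86, 180, 180, 180, 180].

### API

Orientations are given as a 3x3 rotation matrix whose columns are the frame's x, y, z axes.
In Python, from station import r gives the robot as it stands.
- The arm moves only by the tool carry_out, never from a script. Its argument "steps" is a list of rows, each a list of 2 entries, a list of its own where there are three numbers: the shift along the tool's x, y, z in cm, then the turn about the tool's z in degrees. In form: [[[x, y, z], twist], ...]. A call has 1 to 20 rows; each row is the pose to reach, as a shift and turn from the pose measured when the call began, along the tool's axes at that moment; what a row does not reach only later rows make up. A row lasts 1/10 s, in which the tool goes at most 50 mm and 8.59 degrees, less where a joint would pass 70% of its speed; a pose out of reach is approached as far as the arm can. A call with a gripper value outside its range is refused whole. "gripper" is the gripper's target within -1 to 1 (fully open at 1, half-way at 0, shut at -1), set as the call begins (left out, the last holds). The fingers move at their own pace and stop on an object; the grip force is fixed at half the most. Time passes only in rows, so rows that repeat a pose let the fingers close. It gives the time, the measured TCP pose, the force and the opening at its end, in the units of the state.
- r.sense(): the state, without advancing time (a new reading comes with each control period).
- r.capture(name): name is "scene" or "side" or "wrist"; returns the picture (480x640x3 uint8, red, green, blue); there is no depth.
- r.calibration(name): a dict with "camera_matrix" (3x3 intrinsics, pixels), "world_from_camera" (4x4, takes a point from camera to world coordinates). Camera axes: x right, y up, looking along -z (the intrinsics and any distortion apply to the point x, -y, -z); pixel columns grow to the right and rows downward; lengths in m; the calibration is good to about 2 mm. A picture is of the moment at which its call begins: read the wrist's pose just before it. calibration takes no time and is no camera call; for the wrist camera it gives the pose at the moment of the call.
- r.finish_job(): hands the job in, once; it reports no verdict.
Trained networks look in the newest picture that a camera, given by its name, has taken for a name from the list of things; names that differ only in an ending like _2 or _b are one class to them, and where a whole thing is asked for, a point or a joint stands for the part that bears it (a point fixed in the world has none). Each returns a list of dicts, best first, with "confidence" (0 to 1); they miss things now and then, are a little off and sometimes report something else, mostly with a low value. They report only what shows in the picture. A call takes as long as a camera call. They do not tell look-alikes from the thing itself.
- r.cut_out(camera, target): "pixels" (480x640 bool, what is visible of it).
- r.place_of(camera, target): "centre" ([x, y, z] in m, in world coordinates, good to about 4 mm: a listed point, or the origin of a listed thing).
The state is a dict: "time_s": time; "joints": joint angles; "joint_velocities": joint speeds; "effort": joint torques, N m; "tcp_pos": TCP position; "ee_rot": TCP orientation; "wrist_force": force on the tool from outside, world axes, zero at the start; "moment": the same for the moment, N m; "gripper_width": opening from 0.0 (shut) to 1.0 (fully open).
Only numpy, scipy, OpenCV 4.12 (cv2) and the standard library are available. Lean on these libraries where they do the work, as an engineer would, in place of code of your own. Each camera call takes 0.05 s, during which the arm holds its last target. There are 200 camera calls.

## Working session

There is one attempt and no reset: what is moved stays moved. The work goes in short steps, Python scripts to look and compute and a tool call to move; the robot and the scene stay as the last step left them, time stands still between calls to the robot, and variables do not carry over. Pictures are saved under pics/ and viewed, about 8 in all and at most 12, crops included, and the job is handed in when it is done.

Besides the shell and the picture viewer there is one more tool, called after "Emit:" as a command line: name --argument value ..., lists and objects as JSON in quotes. carry_out: Moves the arm, as the interface text tells. Its arguments: {"type":"object","properties":{"steps":{"type":"array","items":{"type":"array"}},"gripper":{"type":"number"}},"required":["steps"]}

```bash
mkdir -p pics; cat > h.py <<'E'
import numpy as np,cv2
from station import r
def save(n,img): cv2.imwrite('pics/'+n+'.png',cv2.cvtColor(img,cv2.COLOR_RGB2BGR))
def proj(c,p):
    k=r.calibration(c);T=np.linalg.inv(k["world_from_camera"]);q=T[:3,:3]@np.array(p)+T[:3,3]
    u=k["camera_matrix"]@np.array([q[0],-q[1],-q[2]]);return (u[:2]/u[2]).round(1)
def ray(c,u,v,z):
    k=r.calibration(c);W=np.array(k["world_from_camera"]);d=np.linalg.inv(k["camera_matrix"])@[u,v,1]
    d=W[:3,:3]@[d[0],-d[1],-d[2]];o=W[:3,3];return (o+d*(z-o[2])/d[2]).round(4)
E
python3 - <<'E'
from h import *
a=r.capture("scene");b=r.capture("side")
save('a',np.hstack([cv2.resize(a,(400,300)),cv2.resize(b,(400,300))]));save('scene',a);save('side',b)
print(r.sense()['ee_rot'],r.sense()['time_s'],r.calibration('scene').keys())
for c in("scene","side"):
  for t in["mallet","mallet_head","tube_holder","stand","mouth","wash_bottle","petri","dropper","card_box","tube_50"]:
    for d in r.place_of(c,t)[:3]: print(c,t,round(d['confidence'],2),np.round(d['centre'],3),proj(c,d['centre']))
E
```

```text
[[ 9.25696204e-01 -3.78267240e-01 -6.57680984e-04]
 [-3.78267797e-01 -9.25694286e-01 -1.88743301e-03]
 [ 1.05142548e-04  1.99596911e-03 -9.99998003e-01]] 0.1 dict_keys(['camera_matrix', 'world_from_camera'])
scene mallet 0.86 [0.549 0.122 0.003] [267.3 249.8]
scene mallet 0.59 [ 0.496  0.237 -0.001] [222.4 250.3]
scene mallet 0.56 [0.418 0.115 0.001] [246.4 281.8]
scene mallet_head 0.97 [0.416 0.119 0.122] [241.3 248.8]
scene mallet_head 0.75 [0.548 0.117 0.132] [267.  215.5]
scene mallet_head 0.65 [0.497 0.248 0.125] [214.7 214.7]
scene tube_holder 0.68 [ 0.546  0.121 -0.001] [267.2 251.7]
scene stand 0.91 [ 0.523 -0.177  0.   ] [363.4 291.2]
scene mouth 0.79 [ 0.523 -0.182  0.118] [368.6 259.9]
scene mouth 0.34 [ 0.674 -0.021 -0.004] [332.1 239.4]
scene wash_bottle 0.91 [ 0.677 -0.019 -0.004] [332.  238.8]
scene petri 0.74 [0.398 0.    0.   ] [281.1 301.2]
scene petri 0.3 [ 0.433 -0.341  0.001] [412.7 337.6]
scene dropper 0.66 [ 0.407  0.301 -0.   ] [185.3 263.1]
scene dropper 0.34 [ 0.519 -0.184  0.123] [368.7 259.5]
scene card_box 0.79 [ 0.433 -0.346  0.002] [414.6 338. ]
scene tube_50 0.41 [ 0.547  0.12  -0.   ] [267.7 251.3]
side mallet 0.92 [ 0.5    0.242 -0.001] [268.2 232.1]
side mallet 0.57 [0.422 0.118 0.002] [252.1 263. ]
side mallet_head 0.84 [0.494 0.242 0.125] [264.2 188.7]
side mallet_head 0.63 [0.42  0.116 0.129] [248.9 216.8]
side mallet_head 0.62 [0.548 0.119 0.13 ] [301.8 206.3]
side tube_holder 0.56 [ 0.55   0.121 -0.004] [302.5 253.6]
side mouth 0.96 [ 0.516 -0.179  0.121] [339.7 284.5]
side wash_bottle 0.68 [ 0.677 -0.018  0.001] [375.  272.5]
side petri 0.96 [ 0.399 -0.002 -0.002] [257.2 295.6]
side dropper 0.86 [0.405 0.303 0.001] [226.4 226.7]
side card_box 0.82 [ 0.428 -0.348 -0.   ] [329.2 405.8]
side card_box 0.18 [ 0.398 -0.001 -0.003] [256.7 295.7]
side tube_50 0.96 [ 0.674 -0.16  -0.004] [403.3 311.1]
```

View pics/scene.png

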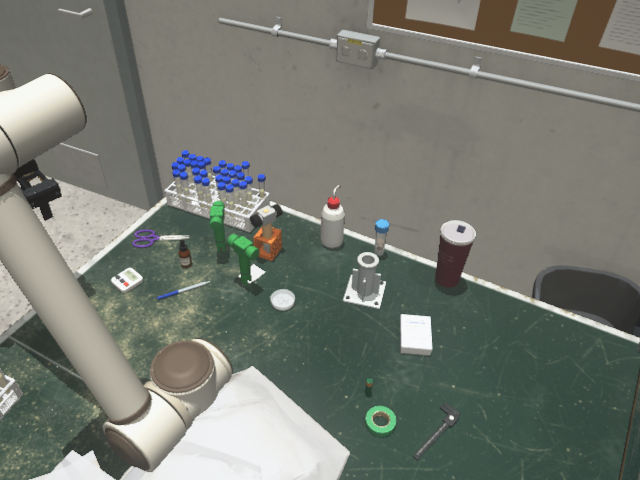

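View pics/side.png

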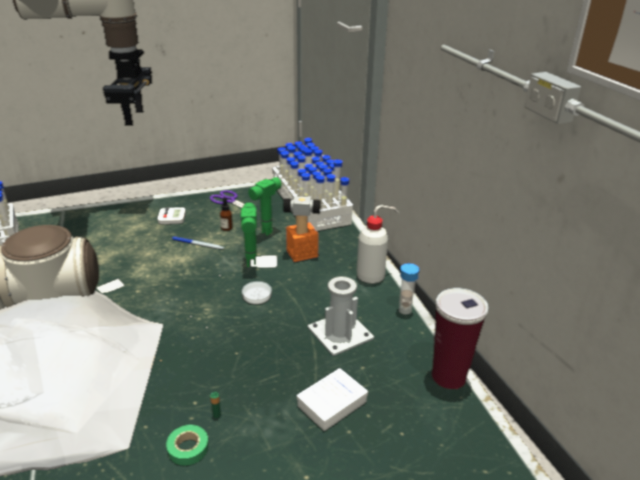

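The scene shows three mallet candidates. Two are green look-alikes, at scene px (217,215) and (243,245). The third has a steel head, black rubber ends and a wooden handle, stands in the orange box at (267,220), and fits the description. It is at about (0.548, 0.120) and the stand is at about (0.521, -0.180). I'll move above the mallet and confirm it with the wrist camera.

Emit:
carry_out --steps '[[[0,0,-5],0],[[5,3,-6],0],[[45,30,-6],0],[[45,30,-6],0],[[45,30,-6],0],[[45,30,-6],0],[[45,30,-6],0],[[45,30,-6],0],[[45,30,-6],0],[[45,30,-6],0],[[45,30,-6],0],[[45,30,-6],0],[[45,30,-6],0],[[45,30,-6],0],[[45,30,-6],0],[[45,30,-6],0]]' --gripper 1

```text
time_s: 2.7
tcp_pos: [0.539, 0.1317, 0.2827]
ee_rot: [[0.926, -0.376, 0.0], [-0.376, -0.926, 0.0], [0.0, -0.0, -1.0]]
wrist_force: [0.5, -0.6, -0.2]
gripper_width: 0.999
```

```bash
python3 - <<'E'
from h import *
s=r.sense();print(s['tcp_pos'],np.round(s['ee_rot'],3),s['time_s'],np.round(s['joints'],1),s['wrist_force'])
a=r.capture("wrist");save('w1',a)
for t in["mallet","mallet_head","tube_holder"]:
    for d in r.place_of("wrist",t)[:3]: print(t,round(d['confidence'],2),np.round(d['centre'],4),proj("wrist",d['centre']))
for c in r.cut_out("wrist","mallet")[:3]:
    v,u=np.nonzero(c['pixels']);print(c['confidence'],u.min(),u.max(),v.min(),v.max())
print(np.round(r.calibration('wrist')['world_from_camera'],3))
E
```

```text
[0.53896215 0.13170509 0.28273005] [[ 0.926 -0.376  0.   ]
 [-0.376 -0.926  0.   ]
 [ 0.    -0.    -1.   ]] 2.7 [ 30.5  13.   -3.7  -0.  -73.2  37.4] [ 0.45501927 -0.58601881 -0.19384236]
mallet 0.78 [0.4209 0.1208 0.0016] [358.6 272.5]
mallet 0.76 [ 0.4934  0.2427 -0.0005] [255.1 257.2]
mallet 0.69 [0.5473 0.1204 0.0013] [324.4 186.4]
mallet_head 0.92 [0.4946 0.2425 0.1266] [232.4 299.3]
mallet_head 0.9 [0.4141 0.1208 0.1256] [374.1 324.5]
mallet_head 0.57 [0.548  0.1175 0.1314] [329.2 205.3]
0.94 334 403 265 311
0.88 306 347 157 256
0.77 188 274 247 311
[[-0.376  0.89   0.258  0.61 ]
 [-0.926 -0.362 -0.105  0.103]
 [-0.    -0.279  0.96   0.444]
 [ 0.     0.     0.     1.   ]]
```

View pics/w1.png

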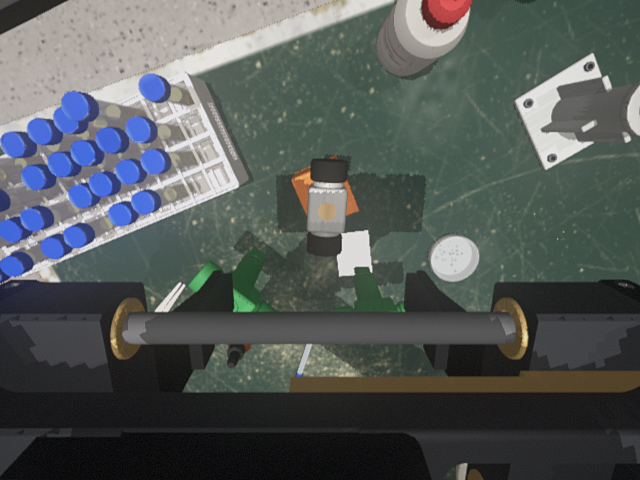

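The wrist crop confirms it: a steel head at (327,208) with black rubber ends at (329,168) and (324,243), above the orange box. I'll get the head's axis next.

```bash
python3 - <<'E'
from h import *
s=r.sense();R=np.array(s['ee_rot']);t=np.array(s['tcp_pos'])
cs=r.capture("wrist");c=[c for c in r.cut_out("wrist","mallet_head")]
for c in c:
    v,u=np.nonzero(c['pixels']);
    if not(300<u.mean()<350 and v.mean()<260):continue
    P=np.array([ray("wrist",a,b,.14)for a,b in zip(u,v)],np.float32)[:,:2]
    L=(P-t[:2])@R[:2,:2]
    print(cv2.minAreaRect(L.astype(np.float32)*1000),len(u),u.min(),u.max(),v.min(),v.max())
    for row in range(v.min(),v.max(),8): q=u[v==row];print(row,q.min(),q.max(),end=' | ')
E
```

```text
Traceback (most recent call last):
  File "h.py", line 8, in ray
    k=r.calibration(c);W=np.array(k["world_from_camera"]);d=np.linalg.inv(k["camera_matrix"])@[u,v,1]
ValueError: time passes only in moves, steps and waits
```

```bash
python3 - <<'E'
from h import *
s=r.sense();R=np.array(s['ee_rot']);t=np.array(s['tcp_pos'])
K=r.calibration("wrist");W=np.array(K["world_from_camera"]);Ki=np.linalg.inv(K["camera_matrix"])
def rays(u,v,z):
    d=Ki@np.array([u,v,np.ones(len(u))]);d=W[:3,:3]@(d*[[1],[-1],[-1]]);o=W[:3,3];return (o[:,None]+d*(z-o[2])/d[2]).T
r.capture("wrist")
for c in r.cut_out("wrist","mallet_head"):
    v,u=np.nonzero(c['pixels']);
    if not(300<u.mean()<350 and v.mean()<260):continue
    L=(rays(u,v,.14)[:,:2]-t[:2])@R[:2,:2]
    print(cv2.minAreaRect(L.astype(np.float32)*1000),len(u),u.min(),u.max(),v.min(),v.max())
    for row in range(v.min(),v.max(),8): q=u[v==row];print(row,q.min(),q.max(),end=' | ')
print(((rays(np.array([329,324.5]),np.array([172,243.]),.14)[:,:2]-t[:2])@R[:2,:2]*1000).round(1))
E
```

```text
((11.73422622680664, 6.565482139587402), (88.22791290283203, 34.357418060302734), 3.331322431564331) 3552 305 346 159 256
159 311 336 | 167 310 346 | 175 309 346 | 183 311 343 | 191 308 346 | 199 307 346 | 207 307 345 | 215 307 344 | 223 306 344 | 231 307 342 | 239 306 341 | 247 306 340 | 255 317 336 | [[ 44.5   9.1]
 [-19.6   5.5]]
```

Emit:
carry_out --steps '[[[1.2,0.65,2],3.3],[[1.2,0.65,6],3.3],[[1.2,0.65,10],3.3],[[1.2,0.65,13],3.3],[[1.2,0.65,15],3.3],[[1.2,0.65,16.1],3.3],[[1.2,0.65,16.2],3.3],[[1.2,0.65,16.2],3.3]]' --gripper 1

```text
time_s: 3.95
tcp_pos: [0.5488, 0.1206, 0.1214]
ee_rot: [[0.903, -0.43, 0.002], [-0.43, -0.903, 0.0], [0.001, -0.001, -1.0]]
wrist_force: [0.3, -0.5, 0.7]
gripper_width: 0.998
```

Emit:
carry_out --steps '[[[0,0,0],0],[[0,0,0],0],[[0,0,0],0],[[0,0,0],0],[[0,0,0],0],[[0,0,0],0],[[0,0,0],0],[[0,0,0],0],[[0,0,0],0],[[0,0,0],0]]' --gripper -1

```text
time_s: 4.95
tcp_pos: [0.5487, 0.1205, 0.1213]
ee_rot: [[0.903, -0.43, 0.001], [-0.43, -0.903, 0.0], [0.001, -0.001, -1.0]]
wrist_force: [-0.1, -0.1, 0.2]
gripper_width: 0.386
```

Emit:
carry_out --steps '[[[0,0,-1],0],[[0,0,-2.5],0],[[0,0,-5],0],[[0,0,-8],0],[[0,0,-11],0],[[0,0,-14],0],[[0,0,-16],0],[[0,0,-16],0]]'

```text
time_s: 5.75
tcp_pos: [0.5498, 0.1209, 0.2848]
ee_rot: [[0.903, -0.43, 0.008], [-0.43, -0.903, 0.003], [0.006, -0.006, -1.0]]
wrist_force: [0.5, -0.0, -4.0]
gripper_width: 0.39
```

```bash
python3 - <<'E'
from h import *
s=r.sense();print(s['tcp_pos'],s['ee_rot'],np.round(s['joints'],1),s['wrist_force'],s['moment'],s['gripper_width'])
a=r.capture("wrist");b=r.capture("side")
for t in["mallet","mallet_head"]:
    for d in r.place_of("side",t)[:3]: print(t,round(d['confidence'],2),np.round(d['centre'],4),proj("side",d['centre']))
for d in r.place_of("wrist","mouth")[:3]: print('mouth',round(d['confidence'],2),np.round(d['centre'],4),proj("wrist",d['centre']))
save('w2',np.hstack([cv2.resize(a,(400,300)),cv2.resize(b[100:340,160:480],(400,300))]))
E
```

```text
[0.54978433 0.1209288  0.28483945] [[ 0.90277981 -0.43003349  0.00773457]
 [-0.4300652  -0.90279294  0.002972  ]
 [ 0.00570465 -0.00600943 -0.99996567]] [ 28.9  13.5  -2.8   0.1 -73.2  35.6] [ 0.54453364 -0.01255471 -4.04041879] [ 0.0037924  -0.0462328   0.00468849] 0.38998709194498243
mallet 0.96 [ 0.5007  0.241  -0.0026] [268.6 232.7]
mallet 0.64 [0.5474 0.1192 0.1654] [301.6 192.6]
mallet 0.63 [ 0.4204  0.1146 -0.0008] [252.  264.7]
mallet_head 0.81 [0.4233 0.1134 0.1284] [250.5 217.3]
mallet_head 0.79 [0.5489 0.1221 0.2911] [301.5 140.5]
mallet_head 0.74 [ 0.5173 -0.1801  0.1206] [340.7 284.9]
```

View pics/w2.png

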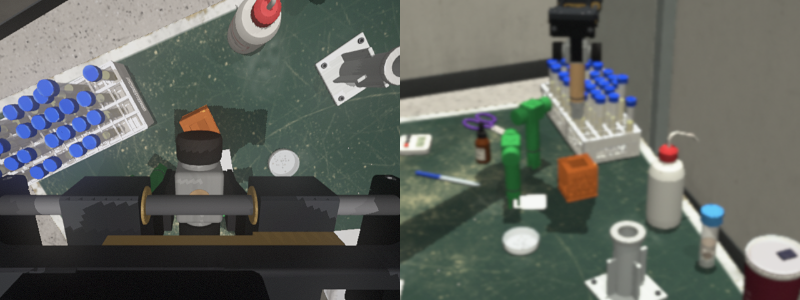

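The mallet is lifted, with about 4 N of weight on the wrist and 34 mm between the jaws, and it hangs vertical in the side view. I'll carry it to a spot beside the stand and measure the ring.

Emit:
carry_out --steps '[[[0,1,0],0],[[0,3,0],0],[[0,6,0],0],[[0,9.5,0],0],[[0,13,0],0],[[0,16.5,0],0],[[0,20,0],0],[[0,23.5,0],0],[[0,26,0],0],[[0,27.5,0],0],[[0,28.5,0],0],[[0,28.5,0],0],[[0,28.5,0],0]]'

```text
time_s: 7.3
tcp_pos: [0.4246, -0.1372, 0.2798]
ee_rot: [[0.902, -0.431, -0.002], [-0.431, -0.902, -0.001], [-0.002, 0.002, -1.0]]
wrist_force: [-0.1, 0.0, -3.8]
gripper_width: 0.392
```

```bash
python3 - <<'E'
from h import *
s=r.sense();print(s['tcp_pos'],s['ee_rot'],np.round(s['joints'],1),s['wrist_force'],s['gripper_width'],s['time_s'])
a=r.capture("wrist");save('w3',a)
for d in r.place_of("wrist","mouth")[:3]: print('mouth',round(d['confidence'],2),np.round(d['centre'],4),proj("wrist",d['centre']))
for d in r.place_of("wrist","stand")[:3]: print('stand',round(d['confidence'],2),np.round(d['centre'],4),proj("wrist",d['centre']))
E
```

```text
[ 0.42459863 -0.13716044  0.2798455 ] [[ 0.90244304 -0.43080215 -0.00246143]
 [-0.43080549 -0.90244423 -0.0010174 ]
 [-0.00178301  0.00197854 -0.99999645]] [  3.1   1.9 -17.3   0.1 -70.9  61.3] [-0.05377444  0.00889633 -3.84583257] 0.39199614890588164 7.3
mouth 0.9 [ 0.5197 -0.1838  0.1236] [320.3  97. ]
stand 0.65 [ 0.5174 -0.1784  0.0019] [316.4 111.1]
```

View pics/w3.png

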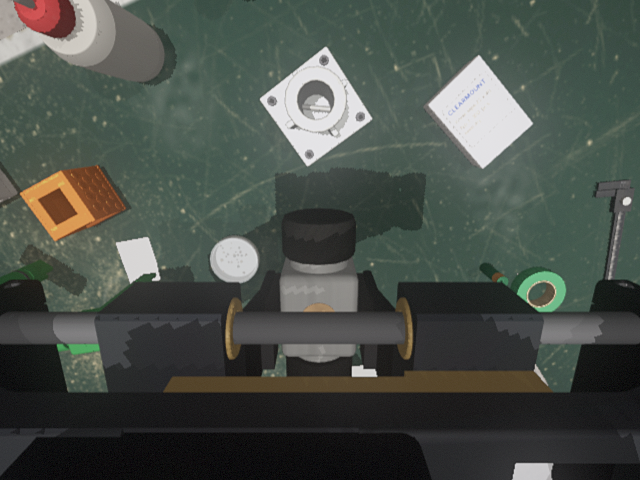

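The ring shows at (316,97). I'll fit it and enlarge it, since the pin may be visible in the bore.

```bash
cat >> h.py <<'E'
def rays(K,u,v,z):
    W=np.array(K["world_from_camera"]);d=np.linalg.inv(K["camera_matrix"])@np.array([u,v,np.ones(len(u))])
    d=W[:3,:3]@(d*[[1],[-1],[-1]]);o=W[:3,3];return (o[:,None]+d*(z-o[2])/d[2]).T
def warp(K,img,cx,cy,z,half=.04,n=600):
    # top-down orthographic view of the plane z: right = +x, up = +y
    W=np.array(K["world_from_camera"]);g=np.linspace(-half,half,n);X,Y=np.meshgrid(cx+g,cy-g)
    P=np.stack([X.ravel(),Y.ravel(),np.full(X.size,z)])-W[:3,3:];q=W[:3,:3].T@P
    p=np.array(K["camera_matrix"])@(q*[[1],[-1],[-1]]);p=(p/p[2]).astype(np.float32)
    return cv2.remap(img,p[0].reshape(n,n),p[1].reshape(n,n),cv2.INTER_CUBIC)
E
python3 - <<'E'
from h import *
K=r.calibration("wrist");a=r.capture("wrist")
m=(.5197,-.1815)
w=warp(K,a,*m,.122,half=.04,n=400);p=warp(K,a,*m,.030,half=.04,n=400)
for x in(w,p):
    cv2.drawMarker(x,(200,200),(255,0,0),0,20)
cv2.circle(w,(200,200),135,(255,0,0));cv2.circle(w,(200,200),79,(255,0,0))
save('ring',np.hstack([w,p]))
E
```

```text
(no output)
```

View pics/ring.png

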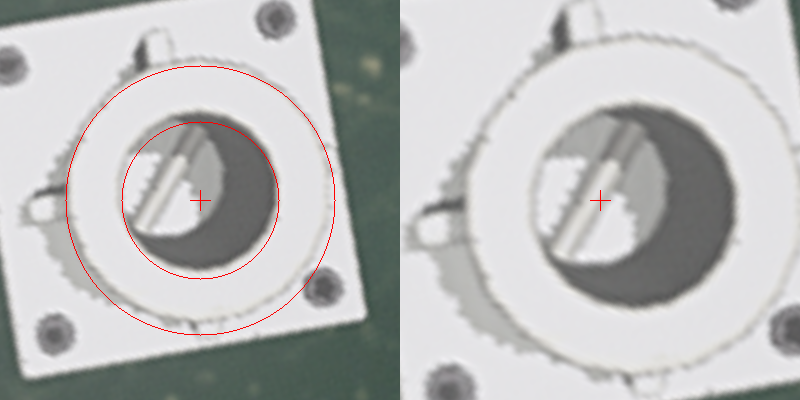

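Ring centre refits to about (0.5198, -0.1798). The pin shows in the bore from (565,250) to (640,125) in the top-down view, so its direction is about 59°. Next I'll get the exact pin angle and where the held mallet sits along the tool's x axis.

```bash
python3 - <<'E'
from h import *
s=r.sense();R=np.array(s['ee_rot']);t=np.array(s['tcp_pos'])
K=r.calibration("wrist");a=r.capture("wrist")
g=cv2.cvtColor(a,cv2.COLOR_RGB2GRAY).astype(int)
d=np.diff(g[200:312,316:321].mean(1));print([(200+i,int(x)) for i,x in enumerate(d) if abs(x)>12])
row=g[235,270:370];e=np.diff(row);print([(270+i,int(x)) for i,x in enumerate(e) if abs(x)>12])
W=np.array(K["world_from_camera"])
def pr(P):
    q=W[:3,:3].T@((R@np.array(P).T)+t[:,None]-W[:3,3:]);p=np.array(K["camera_matrix"])@(q*[[1],[-1],[-1]]);return (p[:2]/p[2]).T
th=np.linspace(0,2*np.pi,73);hz=-(0.131-t[2]+ (t[2]-0.1213)) # tool z of head centre (z down)
for x0 in(-3,-2,-1,0,1,2):
    f=pr([((x0+43)/1e3,.017*np.sin(b),hz+.017*np.cos(b)) for b in th])
    bk=pr([((x0+20)/1e3,0,hz-.017)])
    print(x0,f.min(0).round(1),f.max(0).round(1),'block edge',bk.round(1))
# pin angle: ridge line in warped plane z=.030
w=cv2.cvtColor(warp(K,a,.5198,-.1797,.030,half=.025,n=500),cv2.COLOR_RGB2GRAY)
l=cv2.createLineSegmentDetector().detect(cv2.GaussianBlur(w,(0,0),4))[0][:,0]
for x1,y1,x2,y2 in l:
    L=np.hypot(x2-x1,y2-y1)
    if L>50: print('line',np.round([x1,y1,x2,y2]),'len',round(L),'ang',round(np.degrees(np.arctan2(y1-y2,x2-x1))%180,1))
E
```

```text
[(263, 23), (264, 66), (265, 23), (272, -21), (273, -28), (310, -25)]
[(355, 16)]
-3 [279.8 210.2] [356.7 228.2] block edge [[318.2 281.6]]
-2 [279.8 208.2] [356.7 225.8] block edge [[318.2 279.3]]
-1 [279.7 206.2] [356.8 223.4] block edge [[318.2 277.1]]
0 [279.6 204.2] [356.9 220.9] block edge [[318.2 274.9]]
1 [279.6 202.2] [356.9 218.4] block edge [[318.2 272.6]]
2 [279.5 200.2] [357. 216.] block edge [[318.2 270.4]]
line [367. 478. 297. 488.] len 71 ang 7.7
line [376.  79. 457. 126.] len 94 ang 149.5
line [219. 459. 169. 424.] len 61 ang 144.3
line [447. 437. 385. 475.] len 72 ang 31.2
line [296. 483. 234. 469.] len 64 ang 167.0
line [272. 394. 332. 355.] len 71 ang 33.0
line [163. 388. 265. 395.] len 102 ang 176.1
line [501. 371. 445. 442.] len 90 ang 52.0
line [453. 124. 500. 187.] len 79 ang 127.0
line [173. 421. 136. 383.] len 53 ang 133.3
line [320.  74. 382.  85.] len 63 ang 169.6
line [238.  87. 322.  74.] len 84 ang 8.5
```

Emit:
carry_out --steps '[[[0.5,0,0],8],[[1.5,0,0],16],[[2.5,0,0],24],[[3.5,0,0],32],[[4.5,0,0],40],[[5.5,0,0],48],[[6.5,0,0],56],[[7.5,0,0],64],[[8.5,0,0],72],[[9.5,-0.1,0],80],[[10.2,-0.16,0],88],[[10.4,-0.16,0],96],[[10.4,-0.16,0],96.5],[[10.4,-0.16,0],96.5],[[10.4,-0.16,0],96.5],[[10.4,-0.16,0],96.5]]'

```text
time_s: 9.15
tcp_pos: [0.5196, -0.1796, 0.2796]
ee_rot: [[-0.528, -0.849, -0.003], [-0.849, 0.528, -0.001], [0.002, 0.002, -1.0]]
wrist_force: [-0.0, -0.8, -2.9]
gripper_width: 0.386
```

```bash
python3 - <<'E'
from h import *
s=r.sense();R=np.array(s['ee_rot']);t=np.array(s['tcp_pos']);print(t,R.round(4),np.round(s['joints'],1),s['wrist_force'],s['gripper_width'],s['time_s'],'yaw',np.degrees(np.arctan2(R[1,0],R[0,0])))
m=np.array([.5198,-.1798]);ax=t+R@[-.001,0,.117] # butt point
print('tool-frame correction cm',(R.T@np.append(m-ax[:2],0)*100).round(2),ax)
for n in("side","scene"):
    r.capture(n)
    for q in("mallet_head","mallet"):
        print(n,q,[np.round(d['centre'],4) for d in r.place_of(n,q) if abs(d['centre'][1]+.18)<.05])
E
```

```text
[ 0.51963312 -0.17963335  0.27962547] [[-0.5276 -0.8495 -0.0028]
 [-0.8495  0.5276 -0.0012]
 [ 0.0025  0.0017 -1.    ]] [ -2.1  12.7  -4.7   0.1 -72.8 -29.7] [-0.02708383 -0.83416926 -2.93108095] 0.3859074413946378 9.15 yaw -121.84541767698592
tool-frame correction cm [ 0.08 -0.04  0.  ] [ 0.51983649 -0.17892234  0.16262353]
side mallet_head [array([ 0.5212, -0.1796,  0.2909])]
side mallet [array([ 0.5218, -0.1803,  0.1608])]
scene mallet_head [array([ 0.5224, -0.1804,  0.2912])]
scene mallet [array([ 0.5239, -0.1758,  0.1587])]
```

Emit:
carry_out --steps '[[[0.05,-0.02,1],0],[[0.08,-0.04,2],0],[[0.08,-0.04,2.8],0],[[0.08,-0.04,3.2],0],[[0.08,-0.04,3.6],0],[[0.08,-0.04,4.0],0],[[0.08,-0.04,4.3],0],[[0.08,-0.04,4.6],0],[[0.08,-0.04,4.8],0],[[0.08,-0.04,5],0]]'

```text
time_s: 10.45
tcp_pos: [0.5195, -0.1808, 0.2296]
ee_rot: [[-0.529, -0.849, -0.002], [-0.849, 0.529, -0.001], [0.002, 0.001, -1.0]]
wrist_force: [-0.3, 0.5, -2.7]
gripper_width: 0.385
```

The butt is about 9 mm into the bore with no contact force. I'll carry on down.

Emit:
carry_out --steps '[[[0,0,0.6],0],[[0,0,1.2],0],[[0,0,1.8],0],[[0,0,2.4],0],[[0,0,3],0],[[0,0,3.6],0],[[0,0,4.2],0],[[0,0,4.8],0],[[0,0,5.4],0],[[0,0,6],0],[[0,0,6.6],0],[[0,0,7.2],0],[[0,0,7.6],0],[[0,0,7.6],0]]'

```text
time_s: 11.85
tcp_pos: [0.5189, -0.1808, 0.1528]
ee_rot: [[-0.529, -0.849, -0.004], [-0.849, 0.529, -0.001], [0.003, 0.003, -1.0]]
wrist_force: [-0.3, -0.2, -3.2]
gripper_width: 0.387
```

Emit:
carry_out --steps '[[[0,0,0.2],0],[[0,0,0.4],0],[[0,0,0.5],0],[[0,0,0.6],0],[[0,0,0.7],0],[[0,0,0.8],0],[[0,0,0.8],0]]'

```text
time_s: 12.55
tcp_pos: [0.5189, -0.1808, 0.1447]
ee_rot: [[-0.529, -0.849, -0.004], [-0.849, 0.529, -0.001], [0.003, 0.003, -1.0]]
wrist_force: [-0.2, -0.0, -3.3]
gripper_width: 0.391
```

Emit:
carry_out --steps '[[[0,0,0.2],0],[[0,0,0.4],0],[[0,0,0.6],0],[[0,0,0.7],0],[[0,0,0.8],0],[[0,0,0.9],0],[[0,0,1.0],0],[[0,0,1.1],0],[[0,0,1.2],0],[[0,0,1.2],0]]'

```text
time_s: 13.55
tcp_pos: [0.5188, -0.1808, 0.1326]
ee_rot: [[-0.529, -0.849, -0.004], [-0.849, 0.529, -0.001], [0.003, 0.003, -1.0]]
wrist_force: [0.8, -0.6, -2.6]
gripper_width: 0.389
```

Emit:
carry_out --steps '[[[0,0,0.1],0],[[0,0,0.2],0],[[0,0,0.3],0],[[0,0,0.35],0],[[0,0,0.35],0]]'

```text
time_s: 14.05
tcp_pos: [0.5188, -0.1808, 0.1294]
ee_rot: [[-0.529, -0.849, -0.004], [-0.849, 0.529, -0.001], [0.003, 0.003, -1.0]]
wrist_force: [-1.7, 1.1, -1.6]
gripper_width: 0.386
```

Emit:
carry_out --steps '[[[0,0,0],0],[[0,0,0],0],[[0,0,0],0],[[0,0,0],0],[[0,0,0],0],[[0,0,0],0],[[0,0,0],0],[[0,0,0],0]]' --gripper 1

```text
time_s: 14.85
tcp_pos: [0.5188, -0.1809, 0.1294]
ee_rot: [[-0.529, -0.849, -0.004], [-0.849, 0.529, -0.001], [0.003, 0.003, -1.0]]
wrist_force: [0.7, -0.2, -0.2]
gripper_width: 0.978
```

Emit:
carry_out --steps '[[[0,0,-0.5],0],[[0,0,-1.5],0],[[0,0,-3],0],[[0,0,-5],0],[[0,0,-8],0],[[0,0,-11],0],[[0,0,-14],0],[[0,0,-15],0],[[0,0,-15],0]]'

```text
time_s: 15.75
tcp_pos: [0.5202, -0.1808, 0.2817]
ee_rot: [[-0.529, -0.849, 0.001], [-0.849, 0.529, -0.002], [0.001, -0.001, -1.0]]
wrist_force: [0.3, 0.0, 0.3]
gripper_width: 0.999
```

```bash
python3 - <<'E'
from h import *
s=r.sense();print(s['tcp_pos'],s['wrist_force'],s['gripper_width'],s['time_s'])
im=[]
for n in("side","scene"):
    a=r.capture(n);c=proj(n,[.52,-.18,.12]).astype(int);im.append(cv2.resize(a[c[1]-70:c[1]+50,c[0]-80:c[0]+80],(400,300)))
    for q in("mallet_head","mallet"):
        print(n,q,[np.round(d['centre'],4) for d in r.place_of(n,q) if abs(d['centre'][1]+.18)<.05])
    for q in ["wash_bottle","petri","dropper","card_box","tube_50"]:
        print(q,[np.round(d['centre'],3) for d in r.place_of(n,q)[:1]])
save('end',np.hstack(im))
E
```

```text
[ 0.52015084 -0.18075034  0.28166401] [0.33979747 0.04747682 0.27617079] 0.9989945879032506 15.75
side mallet_head [array([ 0.5175, -0.1782,  0.1392])]
side mallet []
wash_bottle [array([ 0.677, -0.018, -0.001])]
petri [array([ 0.4  , -0.   , -0.005])]
dropper [array([ 0.408,  0.302, -0.004])]
card_box [array([ 0.432, -0.345,  0.001])]
tube_50 [array([ 0.678, -0.165, -0.   ])]
scene mallet_head [array([ 0.5204, -0.1823,  0.1399])]
scene mallet []
wash_bottle [array([ 0.677, -0.018, -0.001])]
petri [array([ 0.396, -0.002,  0.   ])]
dropper [array([ 0.404,  0.299, -0.001])]
card_box [array([ 0.435, -0.344,  0.004])]
tube_50 [array([ 0.676, -0.162,  0.003])]
```

View pics/end.png

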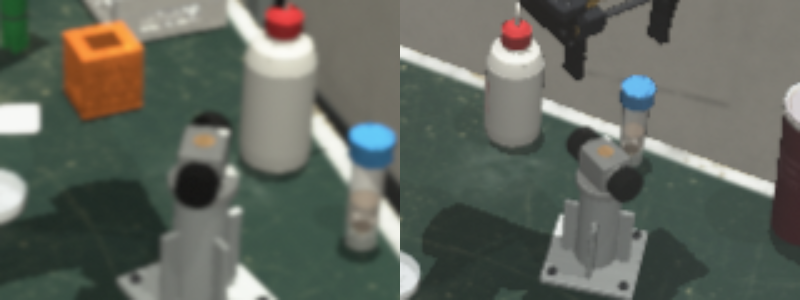

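The head lies flat on the ring at (205,160) in the left crop and (605,165) in the right. Its centre is at z = 0.139–0.140 against 0.139 expected when fully home, and the gripper is clear above.

```bash
python3 -c "
from station import r
print(r.finish_job(), r.sense()['time_s'])"
```

```text
the job is handed in; nothing more can be done
the job is handed in; nothing more can be done
```

The mallet is hanging in the stand with its head flat on the ring, and the job is handed in; no verdict is reported. I gripped it by its head cheeks and lifted it out of the holder. The wrist camera could see the pin inside the bore, at about 58°, so I turned the slot to that angle before lowering. The fork dropped over the pin first time with no rise in force, so no search by feel was needed. I then released it and backed the gripper away.

**Last checks:**
- **Head height:** the two fixed cameras put the head centre at z = 0.139 and 0.140 m, against 0.139 m when fully home.
- **Position:** the head is within about 3 mm of the bore's axis, which is inside the network's 4 mm accuracy.
- **Bystanders:** all five were found within about 6 mm of where they started, which is about measuring noise.
- **Robot:** the gripper was open and about 12 cm above the head, and the wrist force was near zero. The last clock reading before hand-in was 15.75 s of the 58 s allowed.

**What failed or disagreed:**
- **Mallet after release:** the network no longer found the whole mallet, probably because most of it is inside the bore, so the butt height is inferred from the head.
- **Mallet in the grip:** two estimates of where it sat along the gripper differed by about 3 mm. I used a value in between, and it went in freely.

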